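Prove two jar caps on the neck gauge

TASK

Two look-alike wing caps for the emery jars stand on the bench, and only one of them matches the steel neck gauge: it screws down (clockwise) until it is fully home on the neck, while the other binds a few millimetres high. Try them by screwing them no more than finger-tight, without forcing, leave the one that fits screwed fully home on the gauge, and set the one that binds down upright in the wooden tray. Leave the other things on the bench where they are.

Things in the scene. Friction and masses are not known exactly. Their poses are not given: they have to be found in the camera images.
- gauge: fixed steel neck gauge: base plate 100 mm (x) by 80 mm (y), 10 mm thick, with an upright threaded neck at its centre, 31 mm across (39 over the thread). Origin: centre of the plate's underside, on the bench; z up along the neck. Fully home, a cap's ceiling rests on the rim, its origin is 22 mm up and its yaw is within 15 degrees of the gauge's (mod 90 degrees).
- gauge_rim (a point): centre of the neck's rim, 46 mm up; axes as the gauge's. A cap let down over the neck at any yaw rests on the thread and can be turned from there; if its yaw is 60 to 75 degrees counter-clockwise of the gauge's (mod 90 degrees) it rests with its origin 29 to 31 mm up and needs least turning, about 60 to 75 degrees. The cap that does not fit binds with its origin 26 to 27.5 mm up.
- gauge_thread (a point): on the neck's axis at the top of the thread, 40 mm up. Four-start right-hand thread: turned clockwise from above a cap sinks 10.5 mm per quarter turn (6.7 mm per rad), with 1.5 mm axial play; turned back it rises likewise. The flights begin 45 degrees counter-clockwise of the gauge's +x, +y, -x, -y. A tight cap stiffens within 0.1 rad: 0.1 N m is enough, 0.3 N m is forcing.
- cap_1: white plastic screw cap, about 60 g, skirt down on the bench. Skirt 52 mm across (42 inside), top plate 29 mm up, ceiling 24 mm up. On top a wing bar: 44 mm along the cap's x, 12 mm thick along y, from 29 to 55 mm up. Origin: centre of the underside, z up. Four lugs inside at its +x, +y, -x, -y, 5 mm up, 34 mm across the tips. Which cap fits varies and cannot be seen.
- cap_1_wing (a point): centre of this cap's wing bar, 42 mm above the cap's underside; axes as the cap's. Grip the bar across its 12 mm
- cap_2: white plastic screw cap, about 60 g, skirt down on the bench. Skirt 52 mm across (42 inside), top plate 29 mm up, ceiling 24 mm up. On top a wing bar: 44 mm along the cap's x, 12 mm thick along y, from 29 to 55 mm up. Origin: centre of the underside, z up. Four lugs inside at its +x, +y, -x, -y, 5 mm up, 34 mm across the tips. Which cap fits varies and cannot be seen.
- cap_2_wing (a point): centre of this cap's wing bar, 42 mm above the cap's underside; axes as the cap's. Grip the bar across its 12 mm
- tray: fixed wooden tray for caps that do not fit, outside 120 mm (x) by 160 mm (y), 30 mm high, walls and floor 6 mm. Origin: centre of the underside; z up.
- emery_jar: bystander: amber jar, 64 mm across, 110 mm tall, origin under its centre
- tub: bystander: red plastic tub, 84 mm across, 60 mm tall, origin under its centre
- offcut: bystander: marble offcut 50 x 32 x 18 mm, origin under its centre
- rub_stone: bystander: rubbing stone 90 x 30 x 20 mm, origin under its centre
- graver: bystander: graver 160 mm long lying along its x, origin under its middle
- brush: bystander: brush lying along its x, origin under its middle
- mallet: bystander: hammer lying along its x, origin under its middle
Mind the look-alikes: they are no part of the job. Leave any green or yellow look-alike of the cap_1 alone.

How it is judged (in metres and radians):
At the end, for the whole second after the job is handed in: One cap is screwed fully home on the gauge (its origin 22 mm above the gauge's underside, at most 1.8 mm higher, within 4 mm of the neck's axis, upright within 0.08 rad) and the other stands upright (within 0.2 rad) on the tray's floor inside its walls; both at rest ((((z of cap_1 in the frame of gauge between 0.0195 and 0.0238 m and horizontal distance between cap_1 and gauge below 0.004 m and angle between cap_1's own z axis and vertical below 0.08 rad and linear speed of cap_1 below 0.02 m/s) and (x of cap_2 in the frame of tray between -0.05 and 0.05 m and y of cap_2 in the frame of tray between -0.07 and 0.07 m and z of cap_2 in the frame of tray below 0.03 m and contact force between cap_2 and tray above 0.1 N and angle between cap_2's own z axis and vertical below 0.2 rad and linear speed of cap_2 below 0.02 m/s)) or ((z of cap_2 in the frame of gauge between 0.0195 and 0.0238 m and horizontal distance between cap_2 and gauge below 0.004 m and angle between cap_2's own z axis and vertical below 0.08 rad and linear speed of cap_2 below 0.02 m/s) and (x of cap_1 in the frame of tray between -0.05 and 0.05 m and y of cap_1 in the frame of tray between -0.07 and 0.07 m and z of cap_1 in the frame of tray below 0.03 m and contact force between cap_1 and tray above 0.1 N and angle between cap_1's own z axis and vertical below 0.2 rad and linear speed of cap_1 below 0.02 m/s)))); the robot touches nothing.
It fails at once if a cap is forced: more than 40 N between a cap and the gauge (contact force between any of cap_1, cap_2 and gauge above 40 N).
It fails at once if a bystander is moved by more than 30 mm (distance of any of emery_jar, tub, offcut, rub_stone, graver, brush, mallet from where it was at the start of the episode above 0.03 m).
It also fails if it takes over 72 s, if anything falls off the work surface, if the arm or the gripper's body presses on something with over 40 N, if the wrist force passes 120 N, or if a joint passes its speed limit or range.

ROBOT

A 6-joint arm with a two-finger parallel gripper is mounted at the origin on the work surface. World frame = base frame: x ahead of the robot, y to its left, z up, the work surface at z = 0. Lengths are in m, angles in degrees, forces in N, time in s.
With the tool pointing down it reaches from about 0.4 to 0.825 m from the base axis. Payload 7 kg.
Tool frame: the origin (TCP) lies on the centre line of the jaws, within the pads' length; the fingertips stand 19 mm ahead of it and the grasp point (between the pads) is the TCP; z points along the fingers, y is the line along which they close (so a half turn about z gives the same grasp; the last joint's range is limited). The gripper opens to 88 mm and grips with 3 to 60 N. Pads are 19 mm wide; open, the fingers measure 130 mm over their backs; the gripper's body (78 mm by 193 mm) begins 47 mm behind the grasp point.
Start: joints at [85.892, 20.546, 0.682, 0, -70.136, -16.507], TCP at [0.238, 0.632, 0.246] pointing down, gripper open.
Joint ranges: [-176.03, 176.03], [-82.01, 121.73], [-58.28, 71.71], [-173.87, 95.51], [-174.79, -0.11], [-173.66, 173.66]. Speed limits (degrees/s): [136.94, 136.94, 172.46, 180, 180, 180].

INTERFACE

Orientations are given as [roll, pitch, yaw] about the fixed x, y, z axes, in that order (R = Rz(yaw) Ry(pitch) Rx(roll)).
In Python, from plant import * gives the robot as it stands. The module is installed in compiled form; this text tells all that it offers.
- The arm moves only by the tool play_rows, never from a script. Its argument "deltas" is a list of rows, each a list of 6 numbers: the shift along the world's x, y, z scaled (see below), then the turn, a rotation vector about the world's x, y, z scaled (see below). A call has 1 to 10 rows; each row shifts and turns the commanded pose from where the row before left it; what a row does not reach is not made up. The controller multiplies each number of a shift by 800 mm and each number of a turn by 180 degrees. A row lasts 1/10 s, in which the tool goes at most 50 mm and 8.59 degrees, less where a joint would pass 70% of its speed; a pose out of reach is approached as far as the arm can. A call with a number of a shift or a turn outside -1 to 1 is refused whole. A call with a gripper value outside its range is refused whole. "gripper" is the gripper command: -1 is shut, 1 is fully open, values between are in proportion, set as the call begins (left out, the last holds). The fingers move at their own pace and stop on an object; the grip force is fixed at half the most. Time passes only in rows, so rows that do not move let the fingers close. It gives the time, the measured TCP pose, the force, the opening and the grip force at its end, in the units of the state.
- get_obs(): the state, without advancing time (a new reading comes with each control period).
- snapshot(name): name is "scene" or "top" or "wrist"; returns (picture, depth): 400x640x3 uint8, blue, green, red; 400x640 float32, m along the optical axis (not along the pixel's ray), 0 where there is no reading.
- camera_model(name): a dict with "fx", "fy", "cx", "cy" (pixels), "world_to_cam" (4x4, takes a point from world to camera coordinates). Camera axes: x right, y down, z forward; pixel columns grow to the right and rows downward; lengths in m; the calibration is good to about 2 mm. A picture is of the moment at which its call begins: read the wrist's pose just before it. camera_model takes no time and is no camera call; for the wrist camera it gives the pose at the moment of the call.
- close_job(): hands the job in; it is judged then, once.
The state is a dict: "clock": time; "joint_pos": joint angles; "qvel": joint speeds; "tau": joint torques, N m; "tool_pos": TCP position; "orientation": TCP orientation; "force": force on the tool from outside, world axes, zero at the start; "moment": the same for the moment, N m; "opening": finger opening in m; "gripper_force": force on a finger pad.
Only numpy, scipy, OpenCV 4.12 (cv2) and the standard library are available. Lean on these libraries where they do the work, as an engineer would, in place of code of your own. Each camera call takes 0.05 s, during which the arm holds its last target. There are 200 camera calls.

## Working session

There is one attempt and no reset: what is moved stays moved. The work goes in short steps, Python scripts to look and compute and a tool call to move; the robot and the scene stay as the last step left them, time stands still between calls to the robot, and variables do not carry over. Pictures are saved under pics/ and viewed, at most 10 in all, crops included, and the job is handed in when it is done.

Besides the shell and the picture viewer there is one more tool, called as a command line: name --pt "numbers of a row" for each row, then --argument value for the rest. play_rows: Moves the arm, as the interface text tells. Its arguments: {"type":"object","properties":{"deltas":{"type":"array","items":{"type":"array","items":{"type":"number","minimum":-1,"maximum":1}}},"gripper":{"type":"number"}},"required":["deltas"]}

```bash
mkdir -p pics
cat > h.py <<'E'
from plant import *
import numpy as np, cv2
def snap(n,f):
    c=camera_model(n); p,d=snapshot(n); np.savez('pics/'+f+'.npz',d=d,p=p,**{k:np.array(v) for k,v in c.items()}); cv2.imwrite('pics/'+f+'.png',p); return p,d,c
def load(f): 
    z=np.load('pics/'+f+'.npz'); return z['p'],z['d'],{k:z[k] for k in ('fx','fy','cx','cy','world_to_cam')}
def px(c,d,u,v,z=None):
    T=np.linalg.inv(c['world_to_cam']); r=np.array([(u-c['cx'])/c['fx'],(v-c['cy'])/c['fy'],1.])
    if z is None: s=np.median(d[int(v)-1:int(v)+2,int(u)-1:int(u)+2])
    else: s=(z-T[2,3])/(T[:3,:3]@r)[2]
    return T[:3,:3]@(r*s)+T[:3,3]
E
python3 - <<'E'
from h import *
for n in('top','scene'):
    p,d,c=snap(n,n+'0'); print(np.linalg.inv(c['world_to_cam'])[:3].round(3),c['fx'])
o=get_obs(); print(o)
E
```

```text
[[ 8.000e-03 -9.880e-01  1.520e-01  3.530e-01]
 [-1.000e+00 -9.000e-03 -1.000e-03  1.000e-02]
 [ 3.000e-03 -1.520e-01 -9.880e-01  1.228e+00]] 374.9946199437677
[[-0.044  0.808 -0.588  1.244]
 [ 0.999  0.043 -0.016  0.016]
 [ 0.013 -0.588 -0.809  1.004]] 461.4877811294729
{'clock': 0.1, 'joint_pos': array([ 8.58907438e+01,  2.05876627e+01,  6.39396399e-01, -1.50106243e-02,
       -7.01365276e+01, -1.65066158e+01]), 'qvel': array([-0.01440417, -0.08460842,  0.16077777,  0.1273409 , -0.06409056,
       -0.01111238]), 'tau': array([-1.05591800e-03, -5.84163058e+01,  2.93751740e+01,  7.01560915e+00,
        1.02452002e-02, -4.72572151e-05]), 'tool_pos': array([0.23756621, 0.63138215, 0.24472403]), 'orientation': array([ 1.79914691e+02, -1.05638277e-02, -2.06209749e+01]), 'force': array([ 0.04336353, -0.52871359, -0.58108787]), 'moment': array([-0.03127298, -0.03373412, -0.03910794]), 'gripper_force': 0.0, 'opening': 0.08761529758364253}
```

View pics/top0.png

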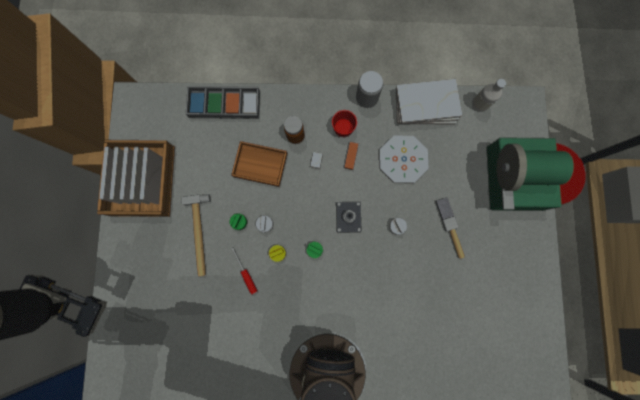

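View pics/scene0.png

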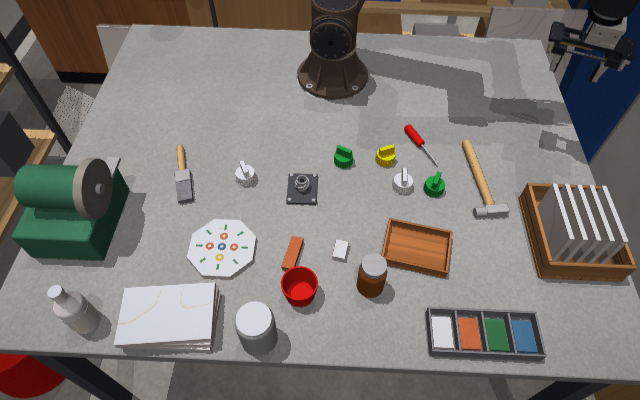

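The top picture shows white caps at (264,224) and (398,227). The look-alikes are green at (238,222) and (314,250) and yellow at (277,253). The gauge is at (348,217) and the tray at (260,164). I choose the two white caps and check them in an enlarged crop.

Run:
```python
from h import *
p,d,c=load('top0'); ps,ds,cs=load('scene0')
def cr(p,u,v,w=20): return cv2.resize(p[v-w:v+w,u-w:u+w],(260,260),interpolation=cv2.INTER_CUBIC)
a=np.hstack([cr(p,264,222),cr(p,398,225),cr(p,348,217)])
b=np.hstack([cr(ps,404,181),cr(ps,246,174),cr(ps,302,187)])
cv2.imwrite('pics/crop0.png',np.vstack([a,b]))
for n,u,v in [('capL',264,223),('capR',398,225),('gauge',348,216)]:
    print(n,px(c,d,u,v).round(3))
for n,(u,v) in dict(t1=(240,143),t2=(288,154),t3=(281,186),t4=(232,177)).items(): print(n,px(c,d,u,v,.03).round(3))
for n,(u,v) in dict(g1=(336,203),g2=(361,203),g3=(361,231),g4=(336,231)).items(): print(n,px(c,d,u,v,.01).round(3))
```

```text
capL [0.458 0.201 0.052]
capR [ 0.455 -0.219  0.054]
gauge [ 0.483 -0.063  0.041]
t1 [0.724 0.293 0.03 ]
t2 [0.688 0.133 0.03 ]
t3 [0.581 0.154 0.03 ]
t4 [0.609 0.314 0.03 ]
g1 [ 0.529 -0.026  0.01 ]
g2 [ 0.53  -0.108  0.01 ]
g3 [ 0.438 -0.107  0.01 ]
g4 [ 0.438 -0.026  0.01 ]
```

View pics/crop0.png

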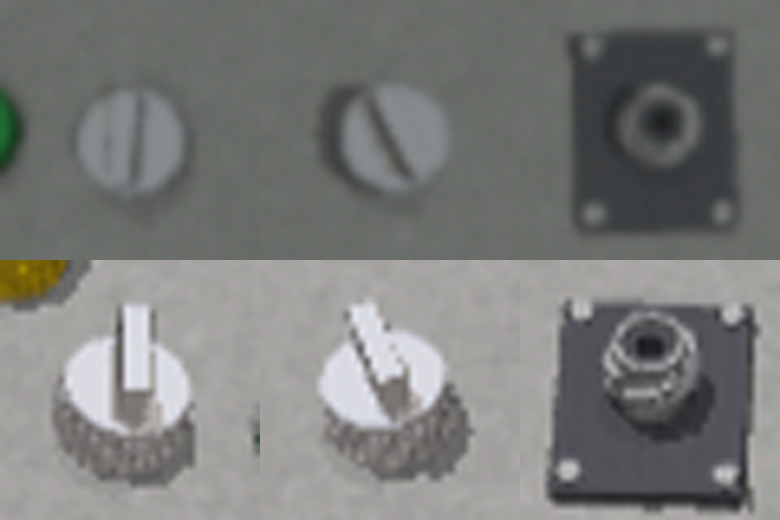

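The crop confirms two white caps, left wing near yaw -5° and right near +25°, and the gauge near yaw 0. I'll go above the left cap.

play_rows --pt "0.0275 -0.053 0 0 0 0.009" --pt "0.0275 -0.053 0 0 0 0.009" --pt "0.0275 -0.053 0 0 0 0.009" --pt "0.0275 -0.053 0 0 0 0.009" --pt "0.0275 -0.053 0 0 0 0.009" --pt "0.0275 -0.053 0 0 0 0.009" --pt "0.0275 -0.053 0 0 0 0.009" --pt "0.0275 -0.053 0 0 0 0.009" --pt "0.0275 -0.053 0 0 0 0.009" --pt "0.0275 -0.053 0 0 0 0.009" --gripper -0.1

```text
clock: 1.1
tool_pos: [0.458, 0.2059, 0.2456]
orientation: [-180.0, -0.0, -4.3]
force: [0.2, 1.2, 0.0]
opening: 0.0395
gripper_force: 0.0
```

play_rows --pt "0 0 0 0 0 0" --pt "0 0 0 0 0 0" --pt "0 0 0 0 0 0"

```text
clock: 1.4
tool_pos: [0.4575, 0.2081, 0.2454]
orientation: [180.0, 0.0, -4.4]
force: [-0.4, 0.3, -0.5]
opening: 0.0396
gripper_force: 0.0
```

Run:
```python
from h import *
o=get_obs(); print(o['joint_pos'].round(1),o['tool_pos'],o['orientation'])
p,d,c=snap('wrist','w1'); T=np.linalg.inv(c['world_to_cam']); print(T.round(3),c['fx'])
for P in ([.458,.203,.055],[.458,.203,.029]):
    q=c['world_to_cam']@np.r_[P,1]; print(c['fx']*q[0]/q[2]+c['cx'],c['fy']*q[1]/q[2]+c['cy'])
```

```text
[ 46.9   4.2 -20.6  -0.  -65.2  38.7] [0.45745732 0.20812297 0.24540807] [ 1.79997989e+02  1.48889530e-02 -4.42426846e+00]
[[-0.077 -0.953 -0.293  0.538]
 [-0.997  0.074  0.022  0.202]
 [ 0.     0.294 -0.956  0.384]
 [ 0.     0.     0.     1.   ]] 342.18278300670494
332.4009687176171 179.62854962744464
332.0258308706118 173.87055439054373
```

View pics/w1.png

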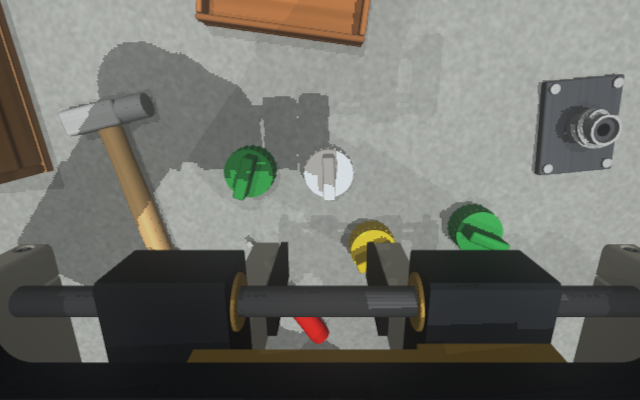

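The wrist view shows the white cap at (328,173) with its wing up-down, the green cap at (249,172), and the gauge at (580,125).

```bash
cat >> h.py <<'E'
def cloud(d,c):
    T=np.linalg.inv(c['world_to_cam']); v,u=np.mgrid[:400,:640]
    P=np.stack([(u-c['cx'])/c['fx']*d,(v-c['cy'])/c['fy']*d,d],-1)
    return P@T[:3,:3].T+T[:3,3]
def rect(P,d,cx,cy,r,z0,z1):
    m=(d>0)&(P[...,2]>z0)&(P[...,2]<z1)&(np.hypot(P[...,0]-cx,P[...,1]-cy)<r)
    q=P[m]; print(len(q),'mean',q.mean(0).round(4),'minAreaRect',cv2.minAreaRect((q[:,:2]*1000).astype(np.float32)))
E
python3 - <<'E'
from h import *
p,d,c=load('w1'); P=cloud(d,c)
rect(P,d,.458,.201,.035,.049,.06)
rect(P,d,.458,.201,.035,.025,.06)
rect(P,d,.484,-.067,.08,.005,.015)
rect(P,d,.484,-.067,.035,.042,.05)
p,d,c=load('top0'); P=cloud(d,c)
rect(P,d,.458,.201,.035,.049,.06); rect(P,d,.455,-.219,.035,.049,.06)
rect(P,d,.484,-.067,.08,.005,.015);rect(P,d,.484,-.067,.035,.042,.05)
rect(P,d,.65,.22,.13,.025,.035);rect(P,d,.74,.1,.06,.09,.12)
E
```

```text
515 mean [0.4596 0.2064 0.0543] minAreaRect ((459.1188049316406, 206.49093627929688), (11.965118408203125, 43.155540466308594), 88.23252868652344)
1886 mean [0.4605 0.2063 0.0358] minAreaRect ((459.41619873046875, 206.26162719726562), (51.39605712890625, 50.45686340332031), 89.47290802001953)
5649 mean [ 0.4889 -0.0601  0.0097] minAreaRect ((485.1528015136719, -66.02774047851562), (99.88268280029297, 81.74283599853516), 1.2068297863006592)
511 mean [ 0.4851 -0.0662  0.0443] minAreaRect ((485.38409423828125, -66.1651611328125), (30.858304977416992, 28.849905014038086), 83.70245361328125)
57 mean [0.4586 0.2055 0.0553] minAreaRect ((459.20989990234375, 205.63043212890625), (11.940264701843262, 41.67221450805664), 87.80487060546875)
56 mean [ 0.4547 -0.2238  0.0553] minAreaRect ((455.05780029296875, -223.80191040039062), (42.799400329589844, 11.463253021240234), 24.747478485107422)
629 mean [ 0.484  -0.067   0.0103] minAreaRect ((484.3321533203125, -67.70419311523438), (148.6160888671875, 141.15538024902344), 38.668617248535156)
38 mean [ 0.486  -0.0665  0.0451] minAreaRect ((485.0198669433594, -66.22689819335938), (25.532644271850586, 28.759414672851562), 89.36212158203125)
315 mean [0.6593 0.2256 0.0303] minAreaRect ((676.7954711914062, 219.53746032714844), (172.17239379882812, 160.9948272705078), 78.75758361816406)
266 mean [0.7599 0.1128 0.1101] minAreaRect ((761.1702270507812, 113.35526275634766), (54.29936599731445, 53.23277282714844), 2.956259250640869)
```

play_rows --pt "0.0019 -0.002 -0.05 0 0 0.0144" --pt "0 0 -0.05 0 0 0" --pt "0 0 -0.05 0 0 0" --pt "0 0 -0.05 0 0 0" --pt "0 0 -0.043 0 0 0" --pt "0 0 0 0 0 0" --pt "0 0 0 0 0 0"

```text
clock: 2.15
tool_pos: [0.4586, 0.2074, 0.0505]
orientation: [179.9, 0.0, -1.7]
force: [0.8, -0.2, 0.9]
opening: 0.0393
gripper_force: 0.0
```

play_rows --pt "0 0 0 0 0 0" --pt "0 0 0 0 0 0" --pt "0 0 0 0 0 0" --pt "0 0 0 0 0 0" --gripper -1

```text
clock: 2.55
tool_pos: [0.4592, 0.2063, 0.0514]
orientation: [-180.0, -0.0, -1.8]
force: [0.1, -0.2, 0.9]
opening: 0.0132
gripper_force: 0.1
```

play_rows --pt "0 0 0 0 0 0" --pt "0 0 0 0 0 0" --pt "0 0 0.025 0 0 0" --pt "0 0 0.05 0 0 0" --pt "0 0 0.03 0 0 0" --pt "0 0 0 0 0 0"

```text
clock: 3.15
tool_pos: [0.4609, 0.2074, 0.1386]
orientation: [-179.8, -0.3, -1.8]
force: [0.4, 0.1, -0.4]
opening: 0.0118
gripper_force: 30.0
```

Run:
```python
from h import *
o=get_obs(); print(o['tool_pos'],o['orientation'],o['opening'],o['gripper_force'],o['force'],o['moment'])
p,d,c=snap('wrist','w2'); P=cloud(d,c)
x,y=o['tool_pos'][:2]
m=(d>0)&(np.hypot(P[...,0]-x,P[...,1]-y)<.03)&(P[...,2]<.13)&(P[...,2]>.06); q=P[m]
print(np.percentile(q[:,2],[1,25,50,75,99]), (q[:,:2].min(0)+q[:,:2].max(0))/2)
```

```text
[0.46088558 0.2074413  0.13864831] [-179.75721865   -0.27225041   -1.79867016] 0.01182583701673358 29.99811887741089 [ 0.35827826  0.08467199 -0.35862268] [ 0.02291285 -0.05561104  0.06488373]
[0.08837084 0.10841233 0.1156123  0.11644469 0.12957536] [0.47500642 0.20757381]
```

play_rows --pt "0.0046 -0.0487 0 0 0 -0.0155" --pt "0.0046 -0.0487 0 0 0 -0.0155" --pt "0.0046 -0.0487 0 0 0 -0.0155" --pt "0.0046 -0.0487 0 0 0 -0.0155" --pt "0.0046 -0.0487 0 0 0 -0.0155" --pt "0.0046 -0.0487 0 0 0 -0.0155" --pt "0.0046 -0.0487 0 0 0 -0.0155" --pt "0 0 0 0 0 0" --pt "0 0 0 0 0 0" --pt "0 0 0 0 0 0"

```text
clock: 4.2
tool_pos: [0.4845, -0.0663, 0.1344]
orientation: [180.0, 0.1, -21.3]
force: [0.4, 1.1, -1.0]
opening: 0.0121
gripper_force: 30.0
```

Run:
```python
from h import *
o=get_obs(); print(o['tool_pos'],o['orientation'],o['force'],o['moment'])
p,d,c=snap('wrist','w3'); P=cloud(d,c)
rect(P,d,.485,-.066,.08,.005,.015)
rect(P,d,.485,-.066,.03,.085,.12)
z=P[...,2]; m=(d>0)&(np.hypot(P[...,0]-.485,P[...,1]+.066)<.03)&(z>.08)&(z<.13); print(np.percentile(z[m],[25,50,75]))
```

```text
[ 0.48448364 -0.06631487  0.13441467] [ 1.79964321e+02  6.51306636e-02 -2.13404824e+01] [ 0.38634105  1.05769939 -1.02049477] [ 0.07522745 -0.0123534   0.02591629]
6763 mean [ 0.5046 -0.0728  0.0097] minAreaRect ((484.9906311035156, -66.37591552734375), (99.92144012451172, 80.03450012207031), 1.1744089126586914)
3202 mean [ 0.5015 -0.0726  0.107 ] minAreaRect ((497.6466064453125, -71.19680786132812), (53.9216423034668, 27.085575103759766), 68.5191879272461)
[0.10515722 0.11138578 0.11250188]
```

View pics/w3.png

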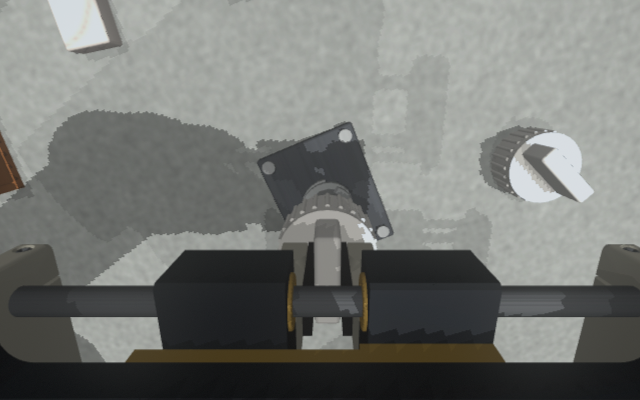

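The view shows the cap held centred over the gauge neck (325,210), and the second white cap at (545,165). Lowering now.

play_rows --pt "0.0006 0 -0.02 0 0 0" --pt "0 0 -0.025 0 0 0" --pt "0 0 -0.01 0 0 0" --pt "0 0 -0.003 0 0 0" --pt "0 0 -0.0025 0 0 0" --pt "0 0 0 0 0 0"

```text
clock: 4.85
tool_pos: [0.4858, -0.0663, 0.0872]
orientation: [-180.0, -0.0, -21.3]
force: [0.9, -0.2, -1.0]
opening: 0.012
gripper_force: 30.0
```

play_rows --pt "0 0 -0.0012 0 0 0" --pt "0 0 -0.0012 0 0 0" --pt "0 0 -0.0012 0 0 0" --pt "0 0 0 0 0 0"

```text
clock: 5.25
tool_pos: [0.4854, -0.0666, 0.0839]
orientation: [-180.0, -0.0, -21.4]
force: [-1.0, -0.1, -0.8]
opening: 0.0118
gripper_force: 30.0
```

play_rows --pt "0 0 -0.0012 0 0 0" --pt "0 0 -0.0012 0 0 0" --pt "0 0 0 0 0 0"

```text
clock: 5.55
tool_pos: [0.4854, -0.0666, 0.0818]
orientation: [180.0, 0.0, -21.4]
force: [0.2, 0.6, -1.0]
opening: 0.0118
gripper_force: 30.0
```

play_rows --pt "0 0 -0.0012 0 0 0" --pt "0 0 0 0 0 0"

```text
clock: 5.75
tool_pos: [0.4854, -0.0666, 0.0809]
orientation: [180.0, 0.0, -21.4]
force: [0.3, 0.3, -1.2]
opening: 0.0118
gripper_force: 30.0
```

Run:
```python
from h import *
o=get_obs(); print(o['tool_pos'],o['orientation'],o['force'],o['moment'])
```

```text
[ 0.48536515 -0.06657975  0.08086905] [ 1.79994162e+02  9.97274920e-03 -2.13543852e+01] [ 0.30744491  0.29264537 -1.17037035] [ 0.01138627 -0.0228486  -0.03640568]
```

play_rows --pt "0 0 -0.0006 0 0 0" --pt "0 0 0 0 0 0"

```text
clock: 5.95
tool_pos: [0.4855, -0.0666, 0.0806]
orientation: [180.0, -0.0, -21.3]
force: [-1.3, 0.4, 1.8]
opening: 0.0121
gripper_force: 30.0
```

play_rows --pt "0 0 -0.0007 0 0 -0.028" --pt "0 0 -0.0007 0 0 -0.028" --pt "0 0 0 0 0 0"

```text
clock: 6.25
tool_pos: [0.4856, -0.0666, 0.0795]
orientation: [-180.0, -0.0, -31.5]
force: [-1.2, 0.2, 1.4]
opening: 0.0121
gripper_force: 30.0
```

Run:
```python
from h import *
o=get_obs(); print(o['tool_pos'],o['orientation'],o['force'],o['moment'])
```

```text
[ 0.48564234 -0.06655095  0.07954792] [-1.79985213e+02 -1.99141118e-02 -3.15047146e+01] [-1.16743165  0.151308    1.42511648] [0.27900021 0.18560529 0.00625998]
```

play_rows --pt "0 0 -0.0007 0 0 -0.028" --pt "0 0 0 0 0 0"

```text
clock: 6.45
tool_pos: [0.4856, -0.0665, 0.079]
orientation: [-180.0, -0.0, -36.4]
force: [0.5, 1.4, 2.6]
opening: 0.0115
gripper_force: 30.0
```

```bash
cat > s.py <<'E'
from h import *
o=get_obs(); print(o['tool_pos'].round(4),o['orientation'].round(1),o['force'].round(1),o['moment'].round(3))
E
python3 s.py
```

```text
[ 0.4856 -0.0665  0.079 ] [-180.    -0.   -36.4] [0.5 1.4 2.6] [ 0.283  0.14  -0.045]
```

play_rows --pt "0 0 -0.0007 0 0 -0.028" --pt "0 0 0 0 0 0"

```text
clock: 6.65
tool_pos: [0.4855, -0.0666, 0.0784]
orientation: [-180.0, -0.0, -41.4]
force: [-0.1, -0.6, 1.9]
opening: 0.0123
gripper_force: 30.0
```

```bash
python3 s.py
```

```text
[ 0.4855 -0.0666  0.0784] [-180.    -0.   -41.4] [-0.1 -0.6  1.9] [ 0.105  0.163 -0.04 ]
```

play_rows --pt "0 0 -0.0007 0 0 -0.028" --pt "0 0 0 0 0 0"

```text
clock: 6.85
tool_pos: [0.4855, -0.0666, 0.0778]
orientation: [-180.0, -0.0, -46.4]
force: [-0.1, 0.2, 1.6]
opening: 0.012
gripper_force: 30.0
```

```bash
python3 s.py
```

```text
[ 0.4855 -0.0666  0.0778] [-180.    -0.   -46.4] [-0.1  0.2  1.6] [ 0.032  0.038 -0.037]
```

play_rows --pt "0 0 -0.0007 0 0 -0.028" --pt "0 0 0 0 0 0"

```text
clock: 7.05
tool_pos: [0.4859, -0.0666, 0.0777]
orientation: [-180.0, -0.0, -51.4]
force: [-0.2, -0.9, 5.6]
opening: 0.0113
gripper_force: 30.0
```

```bash
python3 s.py
```

```text
[ 0.4859 -0.0666  0.0777] [-180.    -0.   -51.4] [-0.2 -0.9  5.6] [-0.094  0.251 -0.042]
```

play_rows --pt "0 0 -0.0003 0 0 -0.018" --pt "0 0 0 0 0 0"

```text
clock: 7.25
tool_pos: [0.486, -0.0666, 0.0777]
orientation: [-179.9, -0.0, -54.6]
force: [-1.5, -0.5, 7.5]
opening: 0.012
gripper_force: 30.0
```

```bash
python3 s.py
```

```text
[ 0.486  -0.0666  0.0777] [-179.9   -0.   -54.6] [-1.5 -0.5  7.5] [-0.049  0.454 -0.003]
```

```bash
python3 - <<'E'
from h import *
p,d,c=snap('wrist','w4'); P=cloud(d,c); z=P[...,2]
for r in (.024,): 
    m=(d>0)&(np.hypot(P[...,0]-.4855,P[...,1]+.0665)<r)&(z>.045)&(z<.065); q=P[m]; print(m.sum(),np.percentile(z[m],[10,50,90]))
    A=np.c_[q[:,:2]-[.4855,-.0665],np.ones(len(q))]; k=np.abs(q[:,2]-np.median(q[:,2]))<.003; print(np.linalg.lstsq(A[k],q[k,2],rcond=None)[0])
m=(d>0)&(np.hypot(P[...,0]-.4855,P[...,1]+.0665)>.032)&(np.hypot(P[...,0]-.4855,P[...,1]+.0665)<.06)&(z>.005)&(z<.015);print('plate',np.median(z[m]))
cv2.imwrite('pics/w4c.png',cv2.resize(p[130:350,200:450],(750,600)))
E
python3 s.py
```

```text
1536 [0.0542699  0.05513004 0.06218075]
[ 0.0112081  -0.01581904  0.05471199]
plate 0.009609356704955246
[ 0.486  -0.0666  0.0777] [-179.9   -0.   -54.5] [-0.5 -0.4  7.1] [-0.036  0.476 -0.055]
```

View pics/w4c.png

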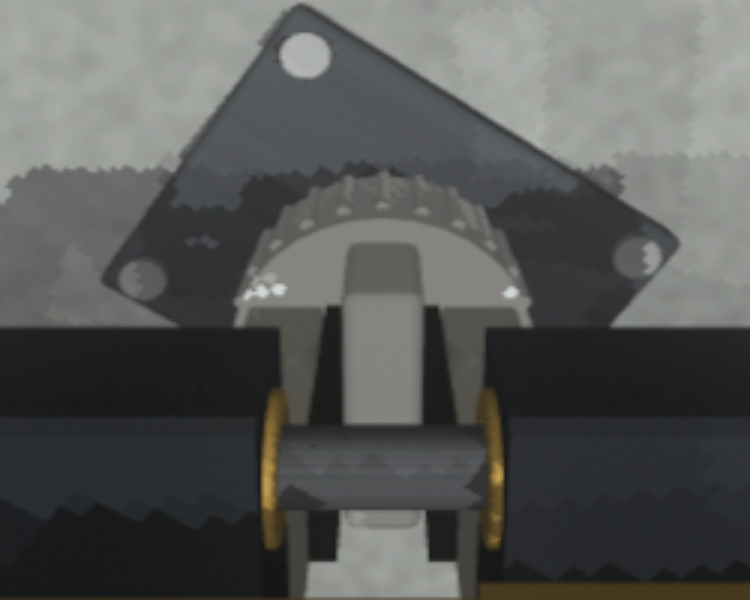

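play_rows --pt "0 0 0 0 0 -0.022" --pt "0 0 0 0 0 0"

```text
clock: 7.5
tool_pos: [0.4856, -0.0668, 0.0777]
orientation: [-180.0, -0.0, -58.5]
force: [-1.8, 0.5, 9.1]
opening: 0.0119
gripper_force: 30.0
```

```bash
python3 s.py
```

```text
[ 0.4856 -0.0668  0.0777] [-180.    -0.   -58.5] [-1.8  0.5  9.1] [-0.249  0.966  0.116]
```

The cap is bound: it stopped sinking at an origin about 26.3 mm up and torque reached about 0.12 N m. I back it off.

play_rows --pt "0 0 0.0005 0 0 0.035" --pt "0 0 0.0008 0 0 0.035" --pt "0 0 0.0011 0 0 0.04" --pt "0 0 0.0011 0 0 0.04" --pt "0 0 0.0011 0 0 0.04" --pt "0 0 0.001 0 0 0.023" --pt "0 0 0 0 0 0"

```text
clock: 8.2
tool_pos: [0.4852, -0.0666, 0.0813]
orientation: [180.0, 0.0, -20.1]
force: [-0.7, 0.5, -0.9]
opening: 0.0117
gripper_force: 30.0
```

play_rows --pt "0 0 0.002 0 0 0" --pt "0 0 0.002 0 0 0" --pt "0 0 0 0 0 0"

```text
clock: 8.5
tool_pos: [0.4856, -0.0666, 0.0848]
orientation: [-180.0, -0.0, -20.5]
force: [0.1, 0.6, -0.6]
opening: 0.0117
gripper_force: 30.0
```

```bash
python3 s.py
```

```text
[ 0.4856 -0.0666  0.0848] [-180.    -0.   -20.5] [ 0.1  0.6 -0.6] [-0.017  0.039  0.015]
```

play_rows --pt "0 0 0.03 0 0 0" --pt "0 0 0.055 0 0 0" --pt "0.0285 0.053 0 0 0 0" --pt "0.0285 0.053 0 0 0 0" --pt "0.0285 0.053 0 0 0 0" --pt "0.0285 0.053 0 0 0 0" --pt "0.0285 0.053 0 0 0 0" --pt "0.0285 0.053 0 0 0 0" --pt "0.0285 0.053 0 0 0 0" --pt "0 0 0 0 0 0"

```text
clock: 9.5
tool_pos: [0.6471, 0.235, 0.1512]
orientation: [-180.0, -0.0, -20.3]
force: [-0.5, -1.3, -1.2]
opening: 0.0116
gripper_force: 30.0
```

play_rows --pt "0 0 0 0 0 0" --pt "0 0 0 0 0 0"

```text
clock: 9.7
tool_pos: [0.6445, 0.2296, 0.1522]
orientation: [180.0, 0.0, -20.5]
force: [0.1, -0.2, 0.1]
opening: 0.0118
gripper_force: 30.0
```

Run:
```python
from h import *
o=get_obs(); print(o['tool_pos'],o['orientation'],o['gripper_force'])
p,d,c=snap('wrist','w5'); P=cloud(d,c);rect(P,d,.65,.2235,.11,.026,.034);rect(P,d,.65,.2235,.06,.0,.012)
z=P[...,2]; m=(d>0)&(np.hypot(P[...,0]-.645,P[...,1]-.23)<.024)&(z>.11)&(z<.15); print(np.percentile(z[m],[25,50,75]))
```

```text
[0.64445159 0.22960753 0.15216824] [ 1.79950628e+02  4.30918885e-02 -2.04686816e+01] 29.998204708099365
4210 mean [0.6777 0.2173 0.0291] minAreaRect ((658.2277221679688, 229.4306640625), (160.29867553710938, 119.80667114257812), 78.19477844238281)
11214 mean [0.6637 0.2176 0.0056] minAreaRect ((658.4896850585938, 220.0558319091797), (119.73584747314453, 100.94551849365234), 67.23069763183594)
[0.12917148 0.12994462 0.14148142]
```

View pics/w5.png

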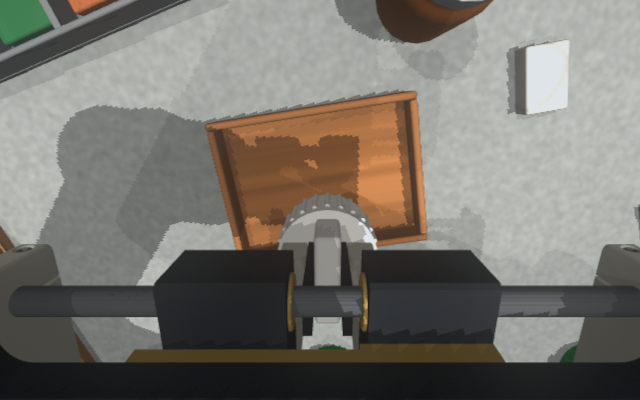

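Tray centre is (0.658,0.229) and its size matches the description. In the picture the cap is over the tray's near part at (325,220). I shift 14 mm and lower.

play_rows --pt "0.0175 0 -0.02 0 0 0" --pt "0 0 -0.05 0 0 0" --pt "0 0 -0.035 0 0 0" --pt "0 0 -0.008 0 0 0" --pt "0 0 -0.003 0 0 0" --pt "0 0 -0.0015 0 0 0" --pt "0 0 0 0 0 0" --pt "0 0 0 0 0 0"

```text
clock: 10.55
tool_pos: [0.6597, 0.2306, 0.0602]
orientation: [-179.9, -0.1, -20.4]
force: [-0.1, 0.6, 0.3]
opening: 0.0115
gripper_force: 30.0
```

play_rows --pt "0 0 -0.0014 0 0 0" --pt "0 0 -0.0014 0 0 0" --pt "0 0 0 0 0 0"

```text
clock: 10.85
tool_pos: [0.6593, 0.2305, 0.0574]
orientation: [-180.0, -0.0, -20.4]
force: [-1.6, 0.4, 4.9]
opening: 0.0117
gripper_force: 30.0
```

play_rows --pt "0 0 0 0 0 0"

```text
clock: 10.95
tool_pos: [0.6593, 0.2305, 0.0574]
orientation: [-180.0, -0.0, -20.4]
force: [-2.7, 0.2, 5.5]
opening: 0.0117
gripper_force: 30.0
```

play_rows --pt "0 0 0 0 0 0" --pt "0 0 0 0 0 0" --pt "0 0 0 0 0 0" --pt "0 0 0.03 0 0 0" --pt "0 0 0.06 0 0 0" --pt "0 0 0.06 0 0 0" --pt "0 0 0 0 0 0" --gripper -0.35

```text
clock: 11.65
tool_pos: [0.6627, 0.2318, 0.1847]
orientation: [-179.5, -0.5, -20.4]
force: [0.3, 0.7, 0.7]
opening: 0.0283
gripper_force: 0.0
```

play_rows --pt "-0.0255 -0.0555 0 0 0 0.025" --pt "-0.0255 -0.0555 0 0 0 0.025" --pt "-0.0255 -0.0555 0 0 0 0.025" --pt "-0.0255 -0.0555 0 0 0 0.025" --pt "-0.0255 -0.0555 0 0 0 0.025" --pt "-0.0255 -0.0555 0 0 0 0.025" --pt "-0.0255 -0.0555 0 0 0 0.025" --pt "-0.0255 -0.0555 0 0 0 0.025" --pt "-0.0255 -0.0555 0 0 0 0.025" --pt "-0.0255 -0.0555 0 0 0 0.0255"

```text
clock: 12.65
tool_pos: [0.4539, -0.2153, 0.1765]
orientation: [180.0, -0.0, 24.8]
force: [0.4, -0.5, 0.5]
opening: 0.0282
gripper_force: 0.0
```

play_rows --pt "0 0 0 0 0 0" --pt "0 0 0 0 0 0" --pt "0 0 0 0 0 0" --gripper -0.1

```text
clock: 12.95
tool_pos: [0.4554, -0.2134, 0.1763]
orientation: [180.0, -0.0, 24.6]
force: [-0.5, 0.1, -0.9]
opening: 0.0392
gripper_force: 0.0
```

Run:
```python
from h import *
o=get_obs(); print(o['tool_pos'],o['orientation'],o['joint_pos'].round(1))
p,d,c=snap('wrist','w6'); P=cloud(d,c);rect(P,d,.455,-.2238,.035,.049,.06);rect(P,d,.455,-.2238,.035,.025,.06);rect(P,d,.485,-.0664,.03,.042,.05)
p,d,c=snap('top','t6'); P=cloud(d,c);rect(P,d,.658,.23,.04,.05,.07)
```

```text
[ 0.45535858 -0.21344703  0.17634643] [ 1.79993655e+02 -1.66920098e-02  2.46015518e+01] [ -2.7   7.7 -26.3  -0.  -55.9 117.3]
780 mean [ 0.4563 -0.2237  0.0543] minAreaRect ((455.4394836425781, -224.06552124023438), (43.60176467895508, 11.49193286895752), 25.51074981689453)
2775 mean [ 0.457  -0.2232  0.0361] minAreaRect ((455.678466796875, -224.01358032226562), (50.69090270996094, 50.96726989746094), 23.828325271606445)
785 mean [ 0.4852 -0.0665  0.0443] minAreaRect ((484.9515380859375, -66.52286529541016), (29.204221725463867, 29.66925048828125), 27.0626277923584)
60 mean [0.6589 0.2292 0.0612] minAreaRect ((659.8632202148438, 229.9885711669922), (12.302480697631836, 43.34739685058594), 69.82904052734375)
```

play_rows --pt "0 -0.0132 -0.02 0 0 0.003" --pt "0 0 -0.05 0 0 0" --pt "0 0 -0.05 0 0 0" --pt "0 0 -0.0365 0 0 0" --pt "0 0 0 0 0 0" --pt "0 0 0 0 0 0" --pt "0 0 0 0 0 0"

```text
clock: 13.75
tool_pos: [0.4556, -0.2235, 0.0511]
orientation: [-180.0, 0.0, 25.3]
force: [-0.2, 0.4, -0.0]
opening: 0.0396
gripper_force: 0.0
```

play_rows --pt "0 0 0 0 0 0" --pt "0 0 0 0 0 0" --pt "0 0 0 0 0 0" --pt "0 0 0 0 0 0" --pt "0 0 0 0 0 0" --pt "0 0 0 0 0 0" --gripper -1

```text
clock: 14.35
tool_pos: [0.4551, -0.2244, 0.0513]
orientation: [180.0, -0.0, 25.2]
force: [-0.8, 1.4, 2.1]
opening: 0.0118
gripper_force: 30.0
```

play_rows --pt "0 0 0.025 0 0 0" --pt "0 0 0.05 0 0 -0.043" --pt "0 0 0.03 0 0 -0.043" --pt "0.0093 0.0493 0 0 0 -0.043" --pt "0.0093 0.0493 0 0 0 -0.043" --pt "0.0093 0.0493 0 0 0 -0.043" --pt "0.0093 0.0493 0 0 0 -0.043" --pt "0 0 0 0 0 0" --pt "0 0 0 0 0 0" --pt "0 0 0 0 0 0"

```text
clock: 15.35
tool_pos: [0.4844, -0.0672, 0.135]
orientation: [180.0, 0.0, -21.2]
force: [0.9, -0.2, 0.2]
opening: 0.0117
gripper_force: 30.0
```

Run:
```python
from h import *
o=get_obs(); print(o['tool_pos'],o['orientation'],o['gripper_force'])
p,d,c=snap('wrist','w7'); P=cloud(d,c);rect(P,d,.485,-.066,.08,.005,.015)
z=P[...,2]; m=(d>0)&(np.hypot(P[...,0]-.485,P[...,1]+.066)<.03)&(z>.08)&(z<.13); print(np.percentile(z[m],[25,50,75]))
```

```text
[ 0.4843663  -0.06722427  0.13497945] [ 1.79981888e+02  2.96099564e-02 -2.11519315e+01] 29.990299344062805
6673 mean [ 0.505  -0.0725  0.0097] minAreaRect ((485.116943359375, -66.38116455078125), (99.69723510742188, 80.019287109375), 1.176735520362854)
[0.1058992  0.11203486 0.11303009]
```

play_rows --pt "0.0009 0.0007 -0.02 0 0 0" --pt "0 0 -0.03 0 0 0" --pt "0 0 -0.01 0 0 0" --pt "0 0 -0.003 0 0 0" --pt "0 0 -0.0015 0 0 0" --pt "0 0 0 0 0 0" --pt "0 0 0 0 0 0"

```text
clock: 16.1
tool_pos: [0.486, -0.0662, 0.0843]
orientation: [-180.0, -0.1, -21.2]
force: [-0.6, -0.3, -0.9]
opening: 0.0112
gripper_force: 30.0
```

play_rows --pt "0 0 -0.0012 0 0 0" --pt "0 0 -0.0012 0 0 0" --pt "0 0 0 0 0 0"

```text
clock: 16.4
tool_pos: [0.4854, -0.0662, 0.0817]
orientation: [-180.0, 0.0, -21.2]
force: [-0.4, -0.2, -0.7]
opening: 0.012
gripper_force: 30.0
```

Now turn in, through the earlier binding point.

play_rows --pt "0 0 -0.0015 0 0 0" --pt "0 0 -0.0007 0 0 -0.028" --pt "0 0 -0.0007 0 0 -0.028" --pt "0 0 -0.0007 0 0 -0.028" --pt "0 0 -0.0007 0 0 -0.028" --pt "0 0 0 0 0 0"

```text
clock: 17.0
tool_pos: [0.4858, -0.0662, 0.0784]
orientation: [-180.0, -0.0, -41.4]
force: [-0.7, -0.5, 3.0]
opening: 0.012
gripper_force: 30.0
```

```bash
python3 s.py
```

```text
[ 0.4858 -0.0662  0.0784] [-180.    -0.   -41.4] [-0.7 -0.5  3. ] [ 0.053  0.112 -0.026]
```

play_rows --pt "0 0 -0.0007 0 0 -0.028" --pt "0 0 -0.0007 0 0 -0.028" --pt "0 0 0 0 0 0"

```text
clock: 17.3
tool_pos: [0.4858, -0.0662, 0.0773]
orientation: [-180.0, -0.0, -51.4]
force: [-0.1, 0.1, 1.9]
opening: 0.012
gripper_force: 30.0
```

```bash
python3 s.py
```

```text
[ 0.4858 -0.0662  0.0773] [-180.    -0.   -51.4] [-0.1  0.1  1.9] [-0.109 -0.054  0.055]
```

play_rows --pt "0 0 -0.0007 0 0 -0.028" --pt "0 0 -0.0007 0 0 -0.028" --pt "0 0 0 0 0 0"

```text
clock: 17.6
tool_pos: [0.4857, -0.0662, 0.0761]
orientation: [-180.0, -0.0, -61.4]
force: [0.4, -1.1, 3.5]
opening: 0.0117
gripper_force: 30.0
```

```bash
python3 s.py
```

```text
[ 0.4857 -0.0662  0.0761] [-180.    -0.   -61.4] [ 0.4 -1.1  3.5] [-0.143 -0.082 -0.029]
```

play_rows --pt "0 0 -0.0007 0 0 -0.028" --pt "0 0 -0.0007 0 0 -0.028" --pt "0 0 0 0 0 0"

```text
clock: 17.9
tool_pos: [0.4856, -0.0662, 0.0749]
orientation: [-180.0, -0.0, -71.4]
force: [0.9, 0.2, 3.2]
opening: 0.0116
gripper_force: 30.0
```

```bash
python3 s.py
```

```text
[ 0.4856 -0.0662  0.0749] [-180.    -0.   -71.4] [0.9 0.2 3.2] [-0.102 -0.019 -0.023]
```

play_rows --pt "0 0 -0.0007 0 0 -0.028" --pt "0 0 -0.0007 0 0 -0.028" --pt "0 0 0 0 0 0"

```text
clock: 18.2
tool_pos: [0.4855, -0.0662, 0.0738]
orientation: [-180.0, -0.0, -81.5]
force: [-1.0, -0.0, 3.1]
opening: 0.0115
gripper_force: 30.0
```

```bash
python3 s.py
```

```text
[ 0.4855 -0.0662  0.0738] [-180.    -0.   -81.5] [-1.  -0.   3.1] [ 0.025 -0.003 -0.   ]
```

play_rows --pt "0 0 -0.0007 0 0 -0.028" --pt "0 0 0 0 0 0"

```text
clock: 18.4
tool_pos: [0.4856, -0.0662, 0.0733]
orientation: [-180.0, -0.0, -86.5]
force: [-0.5, -0.2, 3.5]
opening: 0.0119
gripper_force: 30.0
```

```bash
python3 s.py
```

```text
[ 0.4856 -0.0662  0.0733] [-180.    -0.   -86.5] [-0.5 -0.2  3.5] [ 0.019  0.01  -0.092]
```

play_rows --pt "0 0 -0.0006 0 0 -0.025" --pt "0 0 0 0 0 0"

```text
clock: 18.6
tool_pos: [0.4859, -0.0663, 0.0733]
orientation: [-180.0, -0.0, -91.0]
force: [0.0, 0.1, 7.7]
opening: 0.012
gripper_force: 30.0
```

```bash
python3 s.py
```

```text
[ 0.4859 -0.0663  0.0733] [-180.   -0.  -91.] [0.  0.1 7.7] [-0.148  0.304 -0.109]
```

play_rows --pt "0 0 -0.0003 0 0 -0.022" --pt "0 0 0 0 0 0"

```text
clock: 18.8
tool_pos: [0.4857, -0.0663, 0.0732]
orientation: [-180.0, -0.0, -94.9]
force: [-2.3, -0.0, 11.1]
opening: 0.012
gripper_force: 30.0
```

```bash
python3 s.py
```

```text
[ 0.4857 -0.0663  0.0732] [-180.    -0.   -94.9] [-2.3 -0.  11.1] [-0.016  0.817  0.032]
```

Fully home at 22 mm. Release and check.

play_rows --pt "0 0 0.0006 0 0 0" --pt "0 0 0 0 0 0"

```text
clock: 19.0
tool_pos: [0.4857, -0.0663, 0.0732]
orientation: [-180.0, -0.0, -94.9]
force: [0.5, 0.3, 6.5]
opening: 0.012
gripper_force: 30.0
```

play_rows --pt "0 0 0 0 0 0" --pt "0 0 0 0 0 0" --pt "0 0 0 0 0 0" --pt "0 0 0.03 0 0 0" --pt "0 0 0.06 0 0 0" --pt "-0.03 0 0.04 0 0 0" --pt "0 0 0 0 0 0" --pt "0 0 0 0 0 0" --pt "0 0 0 0 0 0" --gripper -0.3

```text
clock: 19.9
tool_pos: [0.4611, -0.0662, 0.1762]
orientation: [179.9, -0.0, -95.2]
force: [0.1, 0.3, -0.4]
opening: 0.0305
gripper_force: 0.0
```

Run:
```python
from h import *
p,d,c=snap('wrist','w8'); P=cloud(d,c);z=P[...,2]
rect(P,d,.485,-.066,.035,.07,.085);rect(P,d,.485,-.066,.035,.042,.085)
m=(d>0)&(np.hypot(P[...,0]-.485,P[...,1]+.066)<.024)&(z>.045)&(z<.06); print(np.median(z[m]),np.median(z[(d>0)&(abs(z-.01)<.005)]))
p,d,c=snap('scene','s8')
m=cv2.resize(p[100:300,200:500],(750,500)); cv2.imwrite('pics/s8c.png',m); print(get_obs()['clock'])
```

```text
947 mean [ 0.4854 -0.0675  0.0762] minAreaRect ((485.826171875, -66.46142578125), (43.61699295043945, 12.115787506103516), 85.18644714355469)
3365 mean [ 0.4846 -0.0688  0.0581] minAreaRect ((485.8674011230469, -66.8292236328125), (51.918949127197266, 53.42790985107422), 77.4918441772461)
0.05065115598453618 0.01296792945492431
20.0
```

View pics/s8c.png

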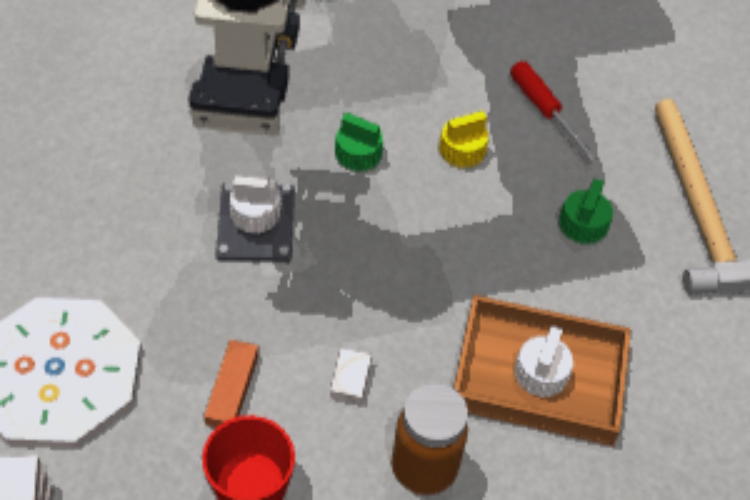

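One cap is home on the gauge at (255,205) in the crop, with its wing top and top plate at the heights expected for fully home. The other stands upright in the tray at (545,365), and nothing else has moved.

```bash
python3 -c "from plant import *; print(close_job())"
```

```text
the job is handed in; nothing more can be done
None
```

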